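# Lock the tube carousel of a sample changer

## Task

Lock the sample changer's tube carousel for loading: push the black finger knob round until the slot in the rim of the aluminium disc faces the lock bar, then push the bar's red thumb tab gently until the bar is fully home in the slot, and back away. Work only with fingertips or the outside of the fingers, without gripping anything, and leave the jar, beaker, bottle and tube rack around it where they stand.

Things in the scene. Friction and masses are not known exactly. Their poses are not given: they have to be found in the camera images.
- sampler: the sample changer: white housing fixed to the bench, 290 mm along its x by 350 mm along its y (x -115 to +175, y -200 to +150 mm), grey deck 40 mm above the bench. Origin at bench level on the upright axis of the carousel; at yaw 0 its x axis points away from the robot; z up
- guide (a point): centre of the top of the dark steel guide block that holds the lock bar: 36 mm along the sampler's x, 30 mm along its y (y -139 to -109 mm), top 62 mm above the bench
- tower (a point): top of the parked sampling arm above its 16 mm steel post (sampler x 140, y -145 mm), 126 mm above the bench. The arm, 26 mm wide and 18 mm thick, runs from 18 mm behind the post along the sampler's +y to y -28 mm, over a wash port (22 mm wide, top 78 mm above the bench) at x 140, y -40 mm
- carousel: aluminium locking disc, radius 100 mm, 45 to 55 mm above the bench, with one rim slot, and a white drum of 12 capped tubes (radius 62 mm, top 133 mm above the bench) fixed on it. Turns either way without limit; 0.2 N m friction; stays where left. Origin on the axis at the disc's underside. Axes parallel to the sampler's when the slot faces the bar; starts 0.5 to 1.5 rad clockwise (from above) of that
- finger_knob (a point): centre of the top of the black finger knob, an upright post 16 mm in diameter and 45 mm high standing on the disc, 84 mm from the axis, top 100 mm above the bench. In the carousel's frame the knob is at -x and the slot at -y
- slot_mouth (a point): middle of the slot's mouth at the disc's rim, 100 mm from the axis, on the disc's top face, 55 mm above the bench. The slot is radial, 16 mm wide and 32 mm deep, its mouth corners chamfered 4 mm, a red mark along each side
- bar_line (a point): fixed point where the lock bar's centre line crosses the disc's rim (sampler x 0, y -100 mm, 55 mm above the bench). The slot is lined up when slot_mouth lies here; the bar then has 2 mm free on each side, and chamfer and rounded nose draw it in from about 5 mm
- lock_bar: steel lock bar, 12 mm wide, level with the disc; slides along the sampler's +y towards the axis, 40 mm between firm stops, 2 N friction, stays where left. Origin under its thumb tab: sampler y -181.5 mm drawn back (starts within 5 mm of it), -141.5 mm fully home, when the tab meets the guide block. Nose 70 mm ahead of the origin. An out-of-line disc stops the bar
- bar_tab (a point): point on the outer face of the bar's upright red thumb tab (36 mm wide, 5 mm thick, top 95 mm above the bench), on its middle line, 15 mm below its top; to be pushed along the sampler's +y. At sampler y -184 mm drawn back, -144 mm fully home
- jar: bystander: small white sample jar with a blue cap, 30 mm in diameter, 55 mm high, standing loose on the sampler's deck near its far left corner; origin at the centre of its underside
- beaker: bystander: loose small glass beaker, 48 mm in diameter, 62 mm high, on the bench; origin at the centre of its underside
- flask: bystander: loose amber reagent bottle, 56 mm in diameter, 115 mm high, on the bench; origin at the centre of its underside
- rack: bystander: loose blue rack of capped plastic tubes, 100 by 200 mm, 96 mm high, on the bench to the left of the sampler; origin at the centre of its underside

How it is judged:
By the outcome, as a careful person would: the job done as asked, in the order asked, and still so for the second after the job is handed in, with the robot touching nothing.
It also fails if it takes over 56 s, if anything falls off the work surface, if the arm or the gripper's body presses on something with over 40 N, if the wrist force passes 120 N, or if a joint passes its speed limit or range.

## Robot

A 6-joint arm with a two-finger parallel gripper is mounted at the origin on the work surface. World frame = base frame: x ahead of the robot, y to its left, z up, the work surface at z = 0. Lengths are in mm, angles in rad, forces in N, time in s.
With the tool pointing down it reaches from about 275 to 1000 mm from the base axis. Payload 8.4 kg.
Tool frame: the origin (TCP) lies midway between the tips of the shut fingers; the grasp point (between the pads) lies 19 mm behind it; z points along the fingers, y is the line along which they close (so a half turn about z gives the same grasp; the last joint's range is limited). The gripper opens to 85 mm and grips with 20 to 120 N. Pads are 22 mm wide; open, the fingers measure 114 mm over their backs; the gripper's body (76 mm by 85 mm) begins 54 mm behind the grasp point. The pads swing forward as they close: fully open they stand 13 mm farther back than shut.
Start: joints at [1.188, 0.353, 1.633, -0, 1.155, -0.002], TCP at [232.288, 580.233, 231.281] pointing down, gripper open.
Joint ranges: [-2.63, 2.63], [-0.92, 2.1], [0.06, 2.66], [-1.3, 4.44], [0, 2.69], [-3.02, 3.02]. Speed limits (rad/s): [2.22, 2.22, 2.79, 3.14, 3.14, 3.14].

## Interface

Orientations are given as [roll, pitch, yaw] about the fixed x, y, z axes, in that order (R = Rz(yaw) Ry(pitch) Rx(roll)).
In Python, from rig import monitor, imaging, r gives the robot as it stands.
- The arm moves only by the tool drive_tool, never from a script. Its argument "plan" is a list of rows, each an object of numbers: "x", "y", "z": the shift along the tool's x, y, z in units of 50 mm (1.0 is 50 mm); "ax", "ay", "az": the turn, a rotation vector about the tool's x, y, z in units of 6 degrees (1.0 is 6 degrees); "hand": the finger opening in mm, from 0 to 85.4. In form: [{"x": .., "y": .., "z": .., "ax": .., "ay": .., "az": .., "hand": ..}, ...]. A call has 1 to 8 rows; each row is the pose to reach, as a shift and turn from the pose commanded when the call began, along the tool's axes at that moment; what a row does not reach only later rows make up. A row lasts 1/10 s, in which the tool goes at most 50 mm and 8.59 degrees, less where a joint would pass 70% of its speed; a pose out of reach is approached as far as the arm can. A call with a gripper value outside its range is refused whole. The fingers move at their own pace and stop on an object; "grip_force" is the grip in N (left out, the last holds). Time passes only in rows, so rows that repeat a pose let the fingers close. It gives the time, the measured TCP pose, the force, the opening and the grip force at its end, in the units of the state.
- monitor.sense(): the state, without advancing time (a new reading comes with each control period).
- imaging.grab_frame(name): name is "scene" or "top"; returns the picture (420x560x3 uint8, red, green, blue); there is no depth.
- imaging.camera_info(name): a dict with "mtx" (3x3 intrinsics, pixels), "dist" ([k1, k2, p1, p2, k3] as OpenCV has them; the pictures are not rectified), "R" (3x3) and "t" (3): a world point X has camera coordinates R X + t. Camera axes: x right, y down, z forward; pixel columns grow to the right and rows downward; lengths in mm; the calibration is good to about 2 mm. A picture is of the moment at which its call begins. camera_info takes no time and is no camera call.
- r.sign_off(): hands the job in; it is judged then, once.
The state is a dict: "clock": time; "qpos": joint angles; "qvel": joint speeds; "joint_efforts": joint torques, N m; "eef_pos": TCP position; "tcp_rot": TCP orientation; "contact_force": force on the tool from outside, world axes, zero at the start; "wrist_torque": the same for the moment, N m; "opening": opening from 0.0 (shut) to 1.0 (fully open); "grasp_force": force on a finger pad.
Only numpy, scipy, OpenCV 4.12 (cv2) and the standard library are available. Lean on these libraries where they do the work, as an engineer would, in place of code of your own. Each camera call takes 0.05 s, during which the arm holds its last target. There are 200 camera calls.

## Working session

There is one attempt and no reset: what is moved stays moved. The work goes in short steps, Python scripts to look and compute and a tool call to move; the robot and the scene stay as the last step left them, time stands still between calls to the robot, and variables do not carry over. Pictures are saved under pics/ and viewed, at most 10 in all, crops included, and the job is handed in when it is done.

Besides the shell and the picture viewer there is one more tool, called after "Emit:" as name(argument=value, ...) on one line, values as JSON. drive_tool: Moves the arm, as the interface text tells. Its arguments: {"type":"object","properties":{"plan":{"type":"array","items":{"type":"object","properties":{"x":{"type":"number"},"y":{"type":"number"},"z":{"type":"number"},"ax":{"type":"number"},"ay":{"type":"number"},"az":{"type":"number"},"hand":{"type":"number"}}}},"grip_force":{"type":"number"}},"required":["plan"]}

```bash
mkdir -p pics; ls; python3 - <<'E'
from rig import monitor, imaging, r
import cv2
for n in("scene","top"):
    im=imaging.grab_frame(n); cv2.imwrite(f"pics/{n}0.png",im[...,::-1])
    c=imaging.camera_info(n); print(n,c["mtx"].round(1).tolist(),c["dist"],(-c["R"].T@c["t"]).round(0),c["R"].round(2).tolist())
s=monitor.sense();print(s)
E
```

```text
pics
scene [[481.5, 0.0, 280.2], [0.0, 481.5, 214.5], [0.0, 0.0, 1.0]] [-0.169539  0.        0.        0.        0.      ] [1277.  454.  972.] [[-0.51, 0.86, 0.0], [0.63, 0.37, -0.68], [-0.59, -0.35, -0.73]]
top [[528.3, 0.0, 279.3], [0.0, 528.3, 221.4], [0.0, 0.0, 1.0]] [-0.1611646  0.         0.         0.         0.       ] [ 401.   60. 1356.] [[0.01, -1.0, 0.01], [-0.98, -0.01, -0.17], [0.17, -0.01, -0.98]]
{'clock': 0.1, 'qpos': array([ 1.18758158e+00,  3.53584122e-01,  1.63409231e+00, -1.71160197e-06,
        1.15523590e+00, -2.42009035e-03]), 'qvel': array([ 0.00077473, -0.00296739, -0.00112932,  0.00014192, -0.00083694,
       -0.00012965]), 'joint_efforts': array([ 1.38588330e-03, -6.06358194e+01, -3.42819607e+01,  1.40782358e-04,
        3.84333267e-03, -3.78896743e-06]), 'eef_pos': array([232.12679905, 579.79996336, 230.61957759]), 'tcp_rot': array([-3.14027298e+00, -1.62872593e-06,  2.76079869e+00]), 'contact_force': array([-0.90554296,  0.54820689,  0.08931917]), 'wrist_torque': array([ 0.04029441,  0.01610072, -0.0446209 ]), 'grasp_force': 0.0, 'opening': 1.002174854999778}
```

View pics/top0.png

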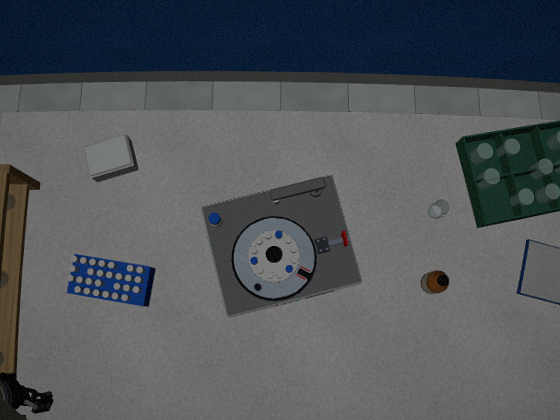

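View pics/scene0.png

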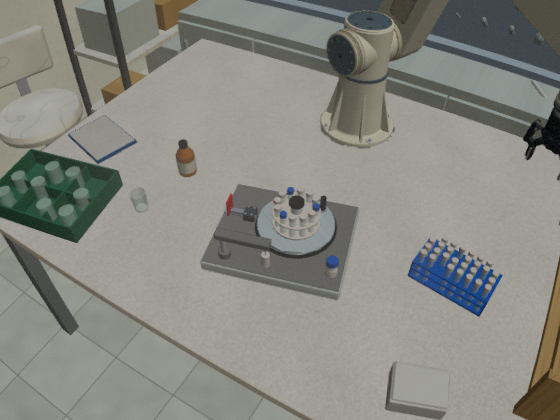

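The top view shows the carousel centre near (274,254), knob at (257,287), the slot's red marks at (305,272), the tab at (345,239) and the jar at (214,218). The rack stands left, beaker and bottle right. The gripper is clear of it all.

```bash
cat > h.py <<'E'
import numpy as np, cv2
from rig import monitor, imaging, r
def ray(n,uv,z):
    c=imaging.camera_info(n); p=cv2.undistortPoints(np.float64(uv).reshape(-1,1,2),c["mtx"],c["dist"])[:,0]
    d=np.c_[p,np.ones(len(p))]@c["R"]; o=-c["R"].T@c["t"]
    z=np.broadcast_to(z,len(p)); return o+d*((z-o[2])/d[:,2])[:,None]
def proj(n,X):
    c=imaging.camera_info(n); return cv2.projectPoints(np.float64(X).reshape(-1,1,3),cv2.Rodrigues(c["R"])[0],c["t"],c["mtx"],c["dist"])[0][:,0]
def comps(m,amin=3):
    k,l,s,c=cv2.connectedComponentsWithStats(m.astype(np.uint8)); return [(c[i].round(1).tolist(),s[i].tolist()) for i in range(1,k) if s[i,4]>=amin]
def circ(P):
    P=P[:,:2]; A=np.c_[2*P,np.ones(len(P))]; s=np.linalg.lstsq(A,(P**2).sum(1),rcond=None)[0]; return s[:2],np.sqrt(s[2]+s[:2]@s[:2])
E
python3 - <<'E'
from h import *
im=cv2.imread("pics/top0.png"); B,G,R=[im[...,i].astype(int) for i in range(3)]
cv2.imwrite("pics/crop1.png",cv2.resize(im[165:325,190:370],None,fx=4,fy=3.75*4/3.75,interpolation=cv2.INTER_CUBIC)[:600])
roi=np.zeros(R.shape,bool); roi[165:325,190:370]=1
print("red",comps(roi&(R>110)&(R-G>50)))
print("redsoft",comps(roi&(R>80)&(R-G>35)))
disc=roi&(B>R+12)&(R>100); print("disc",comps(disc,50))
cs,_=cv2.findContours(disc.astype(np.uint8),cv2.RETR_EXTERNAL,cv2.CHAIN_APPROX_NONE)
c=max(cs,key=len)[:,0]; print(cv2.minEnclosingCircle(c)); print("circ",circ(ray("top",c,55)))
dk=roi&(im.max(2)<45); print("dark",comps(dk,5))
deck=roi&(abs(R-G)<12)&(R<115)
cs,_=cv2.findContours(cv2.morphologyEx((deck).astype(np.uint8),cv2.MORPH_OPEN,np.ones((3,3))),cv2.RETR_EXTERNAL,cv2.CHAIN_APPROX_NONE)
q=cv2.minAreaRect(max(cs,key=cv2.contourArea)); b=cv2.boxPoints(q); print(q); print(ray("top",b,40).round(0))
E
```

```text
red [([344.0, 232.0], [344, 231, 1, 3, 3]), ([345.0, 236.0], [345, 235, 1, 3, 3]), ([304.7, 268.3], [301, 266, 9, 5, 13]), ([300.9, 276.9], [296, 275, 10, 5, 12])]
redsoft [([345.4, 237.6], [343, 231, 6, 14, 39]), ([305.0, 268.5], [301, 266, 9, 6, 14]), ([300.6, 276.9], [296, 275, 10, 5, 14])]
disc []
((241.3838653564453, 256.12579345703125), 8.847672462463379)
circ (array([535.97726915, 146.69969599]), np.float64(14.022253913225041))
dark [([300.7, 193.0], [273, 187, 52, 14, 73]), ([314.6, 195.1], [310, 193, 10, 4, 14]), ([277.8, 202.0], [276, 201, 4, 3, 5]), ([219.1, 220.2], [217, 217, 4, 7, 8]), ([285.5, 260.6], [231, 216, 99, 85, 764]), ([273.6, 253.7], [266, 246, 16, 16, 207]), ([257.2, 286.5], [254, 284, 7, 6, 32])]
((281.905517578125, 246.57192993164062), (146.24365234375, 145.76565551757812), 79.28687286376953)
[[ 715.  262.   40.]
 [ 792. -106.   40.]
 [ 424. -171.   40.]
 [ 354.  183.   40.]]
```

View pics/crop1.png

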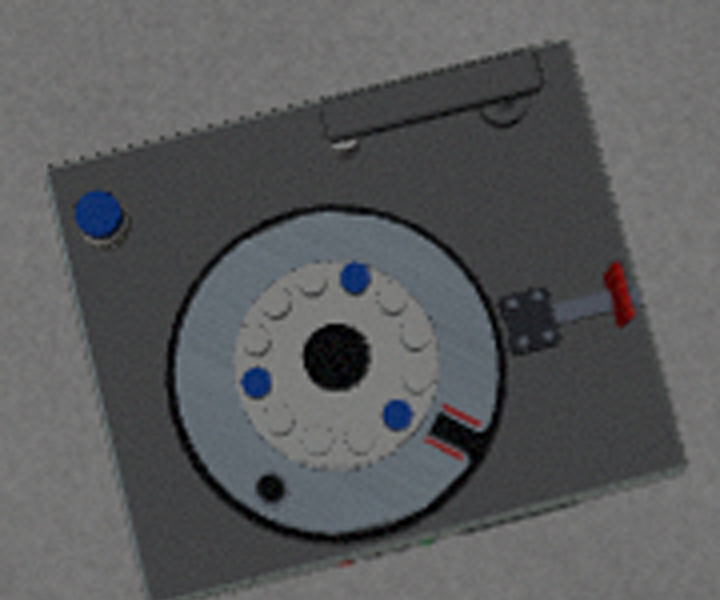

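The crop shows disc edges at x 175–500, y 210–537, deck corners (50,168), (568,42), (686,463), (150,600), guide centre (529,321), knob (271,488), slot mouth about (475,441).

```bash
python3 - <<'E'
from h import *
f=lambda *a: np.array(a)/4.+[190,165]
ell=ray("top",f((175,373),(500,373),(337,210),(337,537)),55); print("disc",ell.round(0).tolist(),circ(ell))
C,_=circ(ell)
k=ray("top",f((50,168),(568,42),(686,463),(150,600)),40); print("corn",k.round(0).tolist())
e=[k[1]-k[0],k[2]-k[1],k[3]-k[2],k[0]-k[3]]; print([ (np.linalg.norm(v).round(),np.arctan2(v[1],v[0]).round(3)) for v in e])
# sampler from corners: TL=(175,150) TR=(175,-200) BR=(-115,-200) BL=(-115,150)
def fit(L,W):
    L=np.array(L,float);W=np.array(W)[:,:2];l=L-L.mean(0);w=W-W.mean(0)
    y=np.arctan2((l[:,0]*w[:,1]-l[:,1]*w[:,0]).sum(),(l*w).sum()); Rm=np.array([[np.cos(y),-np.sin(y)],[np.sin(y),np.cos(y)]])
    o=W.mean(0)-Rm@L.mean(0); return y,o,(W-L@Rm.T-o).round(1)
g=ray("top",f((529,321)),62)[0]; t=ray("top",f((622,294)),95)[0]; kn=ray("top",f((271,488)),100)[0]
hub=ray("top",f((337,357)),133)[0]
print("g",g,"t",t,"knob",kn,"hub",hub)
print("corner fit",fit([(175,150),(175,-200),(-115,-200),(-115,150)],k))
y,o,res=fit([(175,150),(175,-200),(-115,-200),(-115,150),(0,0),(0,0),(0,-124)],np.vstack([k,[*C,55],hub,g])); print("all",y,o,res.tolist())
cs=lambda p:(np.array([[np.cos(y),np.sin(y)],[-np.sin(y),np.cos(y)]])@(p[:2]-o)).round(1)
sl=ray("top",[(304.85,268.4),(300.75,276.9)],55); m=sl.mean(0)
print("tab",cs(t),"knob",cs(kn),np.hypot(*cs(kn)),"knob ang",np.arctan2(*cs(kn)[::-1]),"slot",cs(m),"ang",np.arctan2(*cs(m)[::-1])+np.pi/2)
# others by two view
for n,p,z in(("beaker",(438,209),30),("flask",(436,281),80),("rack",(112,280),90),("jar",(214.5,218.5),95)):
    q=ray("top",[p],z)[0]; print(n,q.round(0),cs(q))
E
```

```text
disc [[535.0, 161.0, 55.0], [537.0, -40.0, 55.0], [639.0, 62.0, 55.0], [436.0, 60.0, 55.0]] (array([537.22435724,  60.95093177]), np.float64(101.0865326860799))
corn [[667.0, 246.0, 40.0], [753.0, -85.0, 40.0], [484.0, -157.0, 40.0], [396.0, 175.0, 40.0]]
[(np.float64(342.0), np.float64(-1.314)), (np.float64(279.0), np.float64(-2.88)), (np.float64(344.0), np.float64(1.829)), (np.float64(280.0), np.float64(0.255))]
g [569.22130243 -57.03793234  62.        ] t [ 581.95363846 -110.55480359   95.        ] knob [462.83904517  99.55594042 100.        ] hub [537.65276173  61.35086555 133.        ]
corner fit (np.float64(0.2578664522405025), array([539.46425763,  61.08036472]), array([[-3.8, -5.1],
       [-6.2,  2.6],
       [ 4.3,  4.3],
       [ 5.7, -1.7]]))
all 0.2575961430010297 [538.62621221  61.36174579] [[-3.0, -5.4], [-5.3, 2.4], [5.2, 4.0], [6.5, -2.1], [-1.4, -0.4], [-1.0, -0.0], [-1.0, 1.5]]
tab [  -1.9 -177.3] knob [-63.6  56.2] 84.8728460698709 knob ang 2.417885725220543 slot [-53.9 -59.1] ang -0.7394129058718981
beaker [ 671. -364.   30.] [  19.9 -445. ]
flask [ 481. -336.   80.] [-157.1 -369.5]
rack [474. 454.  90.] [ 37.5 396.3]
jar [627. 208.  95.] [123.  118.8]
```

Emit:
drive_tool(plan=[{"x": -0.9, "y": -0.8, "z": 0, "az": -1.3, "hand": 0}, {"x": -1.8, "y": -1.6, "az": -2.6, "hand": 0}, {"x": -2.7, "y": -2.4, "az": -2.6, "hand": 0}, {"x": -3.6, "y": -3.2, "az": -2.6, "hand": 0}, {"x": -4.5, "y": -4.0, "az": -2.6, "hand": 0}, {"x": -5.4, "y": -4.8, "az": -2.6, "hand": 0}, {"x": -6.2, "y": -5.5, "az": -2.6, "hand": 0}, {"x": -6.9, "y": -6.1, "az": -2.6, "hand": 0}])

```text
invalid input
```

Emit:
drive_tool(plan=[{"x": -0.9, "y": -0.8, "z": 0, "ax": 0, "ay": 0, "az": -1.3, "hand": 0}, {"x": -1.8, "y": -1.6, "z": 0, "ax": 0, "ay": 0, "az": -2.6, "hand": 0}, {"x": -2.7, "y": -2.4, "z": 0, "ax": 0, "ay": 0, "az": -2.6, "hand": 0}, {"x": -3.6, "y": -3.2, "z": 0, "ax": 0, "ay": 0, "az": -2.6, "hand": 0}, {"x": -4.5, "y": -4.0, "z": 0, "ax": 0, "ay": 0, "az": -2.6, "hand": 0}, {"x": -5.4, "y": -4.8, "z": 0, "ax": 0, "ay": 0, "az": -2.6, "hand": 0}, {"x": -6.2, "y": -5.5, "z": 0, "ax": 0, "ay": 0, "az": -2.6, "hand": 0}, {"x": -6.9, "y": -6.1, "z": 0, "ax": 0, "ay": 0, "az": -2.6, "hand": 0}])

```text
clock: 0.9
eef_pos: [412.0, 220.8, 231.2]
tcp_rot: [3.142, 0.0, 3.033]
contact_force: [1.0, 1.0, 0.0]
opening: -0.002
grasp_force: 0.0
```

Emit:
drive_tool(plan=[{"x": 0, "y": 0, "z": 0, "ax": 0, "ay": 0, "az": 0, "hand": 0}, {"x": 0, "y": 0, "z": 0, "ax": 0, "ay": 0, "az": 0, "hand": 0}])

```text
clock: 1.1
eef_pos: [412.0, 221.7, 231.2]
tcp_rot: [3.142, -0.0, 3.03]
contact_force: [0.4, 0.1, 0.1]
opening: 0.004
grasp_force: 0.0
```

```bash
cat >> h.py <<'E'
from scipy.spatial.transform import Rotation as Ro
def rows(*ts):
    "targets (x,y,z,yaw) -> units from present pose"
    s=monitor.sense(); q=Ro.from_euler("xyz",s["tcp_rot"]); print("at",s["eef_pos"].round(1),s["tcp_rot"].round(3),s["contact_force"].round(1),round(s["clock"],2))
    for t in ts:
        d=q.inv().apply(np.array(t[:3])-s["eef_pos"])/50; a=(q.inv()*Ro.from_euler("xyz",[np.pi,0,t[3]])).as_rotvec(degrees=True)/6
        print(t,"->",d.round(2),a.round(2))
E
python3 -c "
from h import *
rows((460,130,231,3.037),(460,130,72,3.037))"
```

```text
at [412.  221.7 231.2] [ 3.142 -0.     3.03 ] [0.4 0.1 0.1] 1.1
(460, 130, 231, 3.037) -> [-1.16 -1.72  0.  ] [ 0.   -0.   -0.07]
(460, 130, 72, 3.037) -> [-1.16 -1.72  3.18] [ 0.   -0.   -0.07]
```

Emit:
drive_tool(plan=[{"x": -0.6, "y": -0.8, "z": 0, "ax": 0, "ay": 0, "az": 0, "hand": 0}, {"x": -1.16, "y": -1.62, "z": 0, "ax": 0, "ay": 0, "az": 0, "hand": 0}, {"x": -1.16, "y": -1.62, "z": 0.8, "ax": 0, "ay": 0, "az": 0, "hand": 0}, {"x": -1.16, "y": -1.62, "z": 1.6, "ax": 0, "ay": 0, "az": 0, "hand": 0}, {"x": -1.16, "y": -1.62, "z": 2.2, "ax": 0, "ay": 0, "az": 0, "hand": 0}, {"x": -1.16, "y": -1.62, "z": 2.7, "ax": 0, "ay": 0, "az": 0, "hand": 0}, {"x": -1.16, "y": -1.62, "z": 3.1, "ax": 0, "ay": 0, "az": 0, "hand": 0}, {"x": -1.16, "y": -1.62, "z": 3.18, "ax": 0, "ay": 0, "az": 0, "hand": 0}])

```text
clock: 1.9
eef_pos: [458.6, 137.0, 70.1]
tcp_rot: [-3.14, -0.004, 3.035]
contact_force: [0.3, -0.6, -0.4]
opening: -0.001
grasp_force: 0.0
```

```bash
python3 - <<'E'
from h import *
im=imaging.grab_frame("scene")[...,::-1]; cv2.imwrite("pics/s2.png",cv2.resize(im[150:300,190:390],None,fx=4,fy=4,interpolation=cv2.INTER_CUBIC))
o=np.array([537.6,61.1]); a0=.2576; m=3.037
rh=np.array([np.cos(m),np.sin(m)]); th=np.array([-rh[1],rh[0]])
rows(*[(*(o+84*np.array([np.cos(a+a0),np.sin(a+a0)])-22.5*th+6*rh).round(1),72,m) for a in (2.418,2.52,2.62,2.72,2.82,2.92,3.0,3.06,3.1416)])
E
```

```text
at [459.1 136.9  70.8] [-3.141e+00 -3.000e-03  3.035e+00] [ 0.2  0.1 -0.3] 1.95
(np.float64(458.9), np.float64(121.8), 72, 3.037) -> [-0.03 -0.3  -0.02] [-0.01 -0.03 -0.02]
(np.float64(455.5), np.float64(114.0), 72, 3.037) -> [ 0.02 -0.46 -0.02] [-0.01 -0.03 -0.02]
(np.float64(452.9), np.float64(106.0), 72, 3.037) -> [ 0.06 -0.63 -0.02] [-0.01 -0.03 -0.02]
(np.float64(451.1), np.float64(97.8), 72, 3.037) -> [ 0.08 -0.8  -0.02] [-0.01 -0.03 -0.02]
(np.float64(450.2), np.float64(89.5), 72, 3.037) -> [ 0.08 -0.96 -0.02] [-0.01 -0.03 -0.02]
(np.float64(450.0), np.float64(81.1), 72, 3.037) -> [ 0.06 -1.13 -0.02] [-0.01 -0.03 -0.02]
(np.float64(450.5), np.float64(74.4), 72, 3.037) -> [ 0.04 -1.26 -0.02] [-0.01 -0.03 -0.02]
(np.float64(451.3), np.float64(69.4), 72, 3.037) -> [ 0.01 -1.36 -0.02] [-0.01 -0.03 -0.02]
(np.float64(452.8), np.float64(62.7), 72, 3.037) -> [-0.03 -1.49 -0.02] [-0.01 -0.03 -0.02]
```

View pics/s2.png

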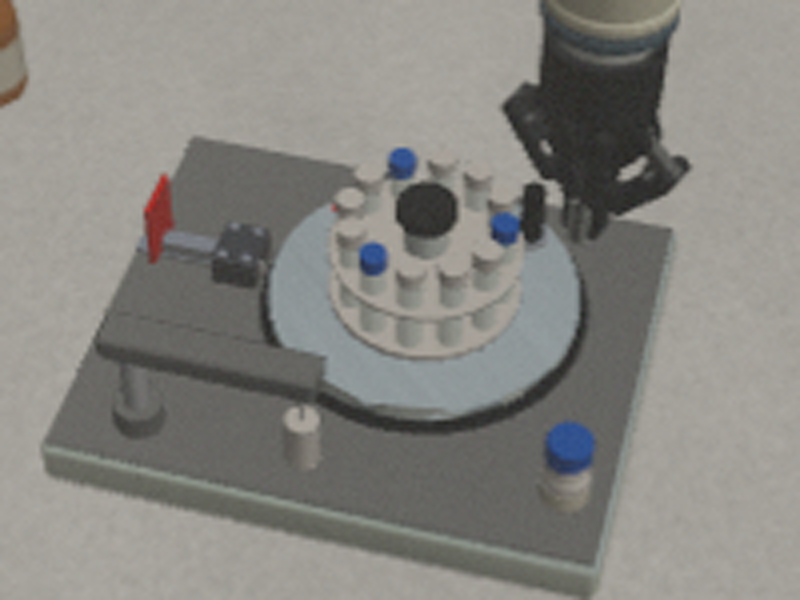

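The close view shows the shut fingers at (580,225), just behind the knob at (535,210), with the body clear of the drum.

Emit:
drive_tool(plan=[{"x": -0.03, "y": -0.2, "z": 0, "ax": 0, "ay": 0, "az": 0, "hand": 0}, {"x": -0.03, "y": -0.3, "z": 0, "ax": 0, "ay": 0, "az": 0, "hand": 0}, {"x": 0.02, "y": -0.46, "z": 0, "ax": 0, "ay": 0, "az": 0, "hand": 0}, {"x": 0.06, "y": -0.63, "z": 0, "ax": 0, "ay": 0, "az": 0, "hand": 0}, {"x": 0.08, "y": -0.8, "z": 0, "ax": 0, "ay": 0, "az": 0, "hand": 0}, {"x": 0.08, "y": -0.96, "z": 0, "ax": 0, "ay": 0, "az": 0, "hand": 0}, {"x": 0.06, "y": -1.13, "z": 0, "ax": 0, "ay": 0, "az": 0, "hand": 0}, {"x": 0.06, "y": -1.13, "z": 0, "ax": 0, "ay": 0, "az": 0, "hand": 0}])

```text
clock: 2.75
eef_pos: [451.8, 78.8, 72.5]
tcp_rot: [-3.141, 0.001, 3.032]
contact_force: [-0.0, -0.2, 0.0]
opening: -0.002
grasp_force: 0.0
```

```bash
cat >> h.py <<'E'
O=np.array([537.6,61.1]); A0=.2576
def slot(name):
    im=imaging.grab_frame("top")[...,::-1]; cv2.imwrite(f"pics/{name}.png",cv2.resize(im[165:325,190:370],None,fx=4,fy=4,interpolation=cv2.INTER_CUBIC)[:600])
    B,G,R=[im[...,i].astype(int) for i in range(3)]; m=np.zeros(R.shape,bool); m[165:325,190:370]=1
    c=comps(m&(R>80)&(R-G>35)); print(c)
    a=[]
    for p,_ in c:
        d=ray("top",[p],55)[0][:2]-O; ang=np.arctan2(d[1],d[0])-A0+np.pi/2
        print(p,"r",np.hypot(*d).round(1),"ang",ang.round(3))
E
python3 -c "
from h import *
rows((450.5,74.4,72,3.037),(451.3,69.4,72,3.037),(452.8,62.7,72,3.037))
slot('t3')"
```

```text
at [451.8  78.8  72.5] [-3.141e+00  1.000e-03  3.032e+00] [-0.  -0.2  0. ] 2.75
(450.5, 74.4, 72, 3.037) -> [ 0.02 -0.09  0.01] [-0.    0.01 -0.04]
(451.3, 69.4, 72, 3.037) -> [-0.01 -0.19  0.01] [-0.    0.01 -0.04]
(452.8, 62.7, 72, 3.037) -> [-0.05 -0.32  0.01] [-0.    0.01 -0.04]
[([345.3, 237.3], [343, 231, 6, 14, 39]), ([305.3, 249.5], [301, 249, 10, 2, 15]), ([307.0, 258.6], [302, 258, 10, 2, 15])]
[345.3, 237.3] r 184.4 ang 0.035
[305.3, 249.5] r 79.5 ang 0.016
[307.0, 258.6] r 80.9 ang -0.272
```

View pics/t3.png

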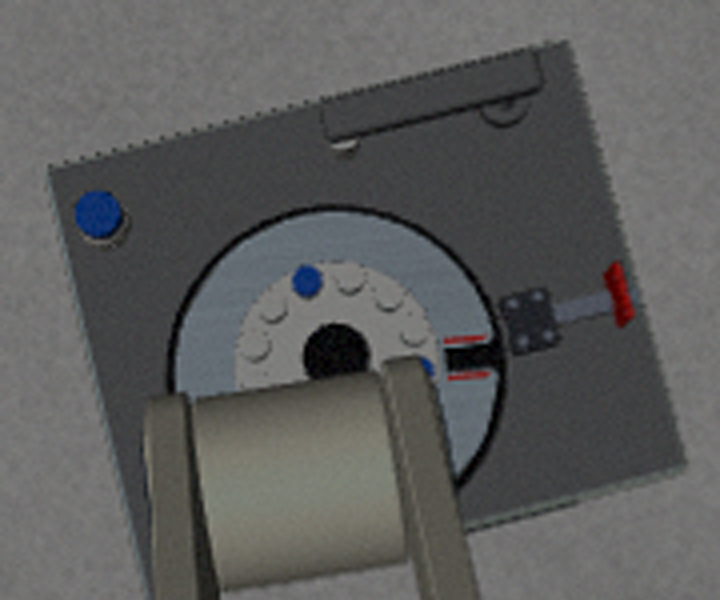

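The slot (marks near (465,340)/(467,377)) sits 0.13 rad short of the bar line. I'll push another ~10 mm.

Emit:
drive_tool(plan=[{"x": -0.02, "y": -0.06, "z": 0, "ax": 0, "ay": 0, "az": 0, "hand": 0}, {"x": -0.03, "y": -0.11, "z": 0, "ax": 0, "ay": 0, "az": 0, "hand": 0}, {"x": -0.05, "y": -0.16, "z": 0, "ax": 0, "ay": 0, "az": 0, "hand": 0}, {"x": -0.06, "y": -0.2, "z": 0, "ax": 0, "ay": 0, "az": 0, "hand": 0}, {"x": -0.06, "y": -0.2, "z": 0, "ax": 0, "ay": 0, "az": 0, "hand": 0}])

```text
clock: 3.3
eef_pos: [453.4, 69.5, 72.2]
tcp_rot: [-3.141, 0.0, 3.033]
contact_force: [-0.2, 0.1, 0.4]
opening: 0.003
grasp_force: 0.1
```

```bash
python3 -c "
from h import *
slot('t4')"
```

```text
[([345.3, 237.5], [343, 231, 6, 14, 40]), ([305.2, 246.2], [300, 245, 11, 3, 16]), ([306.8, 255.2], [302, 254, 10, 3, 16])]
[345.3, 237.5] r 184.3 ang 0.032
[305.2, 246.2] r 81.9 ang 0.114
[306.8, 255.2] r 80.7 ang -0.167
```

Emit:
drive_tool(plan=[{"x": -0.01, "y": -0.02, "z": 0, "ax": 0, "ay": 0, "az": 0, "hand": 0}, {"x": -0.01, "y": -0.04, "z": 0, "ax": 0, "ay": 0, "az": 0, "hand": 0}, {"x": -0.01, "y": -0.04, "z": 0, "ax": 0, "ay": 0, "az": 0, "hand": 0}])

```text
clock: 3.65
eef_pos: [453.7, 67.7, 72.3]
tcp_rot: [3.142, 0.0, 3.033]
contact_force: [0.2, 1.7, -0.5]
opening: 0.004
grasp_force: 0.8
```

```bash
python3 -c "
from h import *
slot('t5')
rows((450,110,72,3.037))"
```

```text
[([345.4, 237.6], [343, 231, 6, 14, 39]), ([304.2, 245.8], [300, 244, 10, 4, 16]), ([307.2, 254.5], [303, 253, 9, 4, 13])]
[345.4, 237.6] r 184.4 ang 0.03
[304.2, 245.8] r 79.9 ang 0.136
[307.2, 254.5] r 81.8 ang -0.147
at [453.7  67.7  72.3] [3.142 0.    3.033] [-0.7  1.5 -0.2] 3.7
(450, 110, 72, 3.037) -> [0.17 0.83 0.01] [ 0.    0.   -0.04]
```

View pics/t5.png

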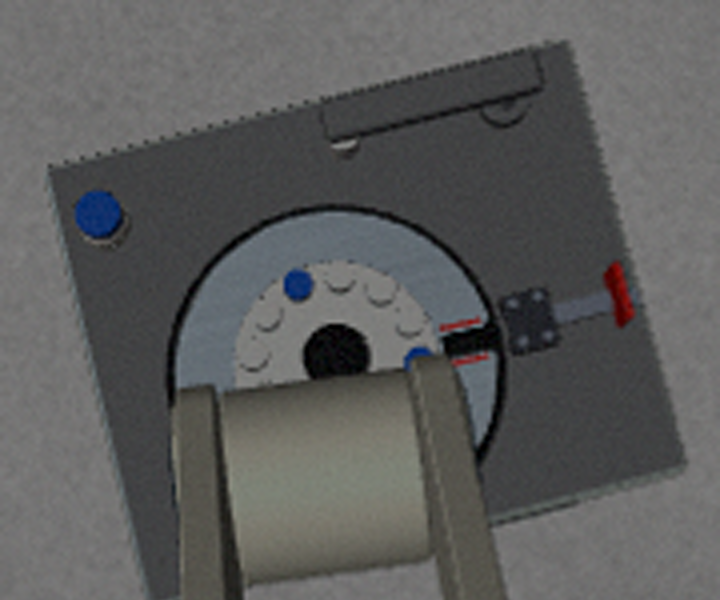

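The picture shows the slot near (466,342), perhaps slightly short of the bar's line. I'll check it directly against the bar and guide.

```bash
python3 - <<'E'
from h import *
im=np.mean([imaging.grab_frame("top") for _ in range(6)],0); R,G,B=[im[...,i] for i in range(3)]
O=O+[.9,.9]
ex=np.array([np.cos(A0),np.sin(A0)]); ey=np.array([-ex[1],ex[0]])
S=lambda uv,z:(ray("top",uv,z)[:,:2]-O)@np.c_[ex,ey]
P=[]
for u in range(331,342):
    v=np.arange(231,250); w=np.clip(B[231:250,u]-np.median(B[231:250,u])-8,0,None); P.append((u,(w*v).sum()/w.sum()))
print("bar",S(P,55).round(1).tolist())
red=np.clip(R-G-20,0,None); red[:,320:]=0; red[:160]=red[330:]=0; red[:,:295]=0
l=cv2.connectedComponents((red>0).astype(np.uint8))[1]
for i in range(1,l.max()+1):
    v,u=np.where(l==i)
    if len(v)>5: w=red[v,u]; print("mark",len(v),S([((u*w).sum()/w.sum(),(v*w).sum()/w.sum())],55))
lum=im.mean(2); print(lum[234:256,312:332].round(0).astype(int))
# disc edge fit: outer dark ring boundaries along rays upper half
E
```

```text
bar [[1.8, -146.9], [1.5, -149.4], [1.6, -152.0], [2.0, -154.7], [2.0, -157.3], [1.6, -159.8], [1.6, -162.4], [2.5, -165.2], [2.0, -167.7], [1.9, -170.2], [1.5, -172.7]]
mark 18 [[  9.88552499 -80.6333357 ]]
mark 16 [[-13.07474911 -81.3320466 ]]
[[ 66  66  65  64  66  66  65  66  65  66  64  65  65  66  67  66  67  67
   66  65]
 [ 67  65  66  66  66  67  65  65  66  66  67  66  66  66  66  65  65  66
   65  64]
 [ 67  66  67  66  67  64  67  67  66  67  65  66  64  63  56  67  66  66
   66  66]
 [ 68  67  69  66  66  66  66  65  65  58  37  50  49  35  43  64  68  65
   66  66]
 [ 67  68  67  66  64  60  39  46  38  38  38  60  84  56  30  44  68  64
   65  65]
 [ 42  71  63  45  38  44  50  36  30  34  43  67  83  65  36  52  66  66
   66  66]
 [ 28  67  51  28  48  80  86  56  34  36  33  38  47  31  36  48  68  68
   72  76]
 [ 21  52  44  23  41  67  82  56  33  36  36  36  36  34  34  48  78  85
   85  86]
 [ 13  45  65  23  37  32  33  34  36  33  36  36  34  34  34  37  62  88
   85  84]
 [  7  30  64  37  37  34  35  37  37  34  35  36  34  37  33  41  68  88
   86  86]
 [ 2
[... 316 characters left out ...]
  38  52
   67  66]
 [ 11   7  13  36  68  48  33  35  41  40  35  34  34  49  81  84  53  46
   65  68]
 [  8  11  10  32  65  36  36  44  70  71  34  34  34  43  69  79  41  33
   46  66]
 [ 14   9   7  32  64  31  39  56  89  80  45  35  35  34  35  39  31  40
   63  66]
 [ 12   3   6  23  53  43  31  44  65  53  32  31  33  32  23  25  34  53
   67  65]
 [ 46  27   6  19  41  44  27  31  36  43  25  24  30  42  51  69  67  68
   66  67]
 [108  84  31  16  47  65  31  22  29  42  51  70  70  69  68  68  67  66
   66  65]
 [100 102  48   8  39  67  60  67  68  69  67  65  66  67  66  68  65  65
   66  66]
 [109 103  46   4  32  70  68  68  67  66  66  66  65  66  66  66  64  65
   67  64]]
```

Emit:
drive_tool(plan=[{"x": -0.01, "y": -0.03, "z": 0, "ax": 0, "ay": 0, "az": 0, "hand": 0}, {"x": -0.02, "y": -0.055, "z": 0, "ax": 0, "ay": 0, "az": 0, "hand": 0}, {"x": -0.02, "y": -0.055, "z": 0, "ax": 0, "ay": 0, "az": 0, "hand": 0}])

```text
clock: 4.3
eef_pos: [454.2, 64.7, 72.3]
tcp_rot: [-3.141, -0.0, 3.033]
contact_force: [0.1, 1.3, -1.0]
opening: 0.0
grasp_force: 0.6
```

```bash
cat >> h.py <<'E'
def chk(N=4):
    im=np.mean([imaging.grab_frame("top") for _ in range(N)],0); R,G,B=[im[...,i] for i in range(3)]
    ex=np.array([np.cos(A0),np.sin(A0)]); ey=np.array([-ex[1],ex[0]])
    S=lambda uv,z:(ray("top",uv,z)[:,:2]-O)@np.c_[ex,ey]
    red=np.clip(R-G-20,0,None); red[:160]=red[330:]=0; red[:,:295]=0; red[:,370:]=0
    l=cv2.connectedComponents((red>0).astype(np.uint8))[1]
    for i in range(1,l.max()+1):
        v,u=np.where(l==i)
        if len(v)>5: w=red[v,u]; print("red",len(v),S([((u*w).sum()/w.sum(),(v*w).sum()/w.sum())],55 if u.mean()<325 else 85).round(1))
    return im
E
sed -i 's/^O=.*/O=np.array([538.5,62.0]); A0=.2576/' h.py
python3 -c "
from h import *
chk()
rows((452,100,72,3.037),(452,100,200,3.037))"
```

```text
red 77 [[   1.3 -177.8]]
red 19 [[ 12.9 -79.8]]
red 14 [[-10.  -83.2]]
at [454.3  64.8  72.3] [-3.141  0.     3.033] [0.2 0.2 0.4] 4.5
(452, 100, 72, 3.037) -> [0.12 0.7  0.01] [-0.    0.   -0.04]
(452, 100, 200, 3.037) -> [ 0.12  0.69 -2.55] [-0.    0.   -0.04]
```

Emit:
drive_tool(plan=[{"x": 0.1, "y": 0.4, "z": 0, "ax": 0, "ay": 0, "az": 0, "hand": 0}, {"x": 0.12, "y": 0.7, "z": 0, "ax": 0, "ay": 0, "az": 0, "hand": 0}, {"x": 0.12, "y": 0.7, "z": -0.7, "ax": 0, "ay": 0, "az": 0, "hand": 0}, {"x": 0.12, "y": 0.7, "z": -1.5, "ax": 0, "ay": 0, "az": 0, "hand": 0}, {"x": 0.12, "y": 0.7, "z": -2.2, "ax": 0, "ay": 0, "az": 0, "hand": 0}, {"x": 0.12, "y": 0.7, "z": -2.7, "ax": 0, "ay": 0, "az": 0, "hand": 0}, {"x": 0.12, "y": 0.7, "z": -2.7, "ax": 0, "ay": 0, "az": 0, "hand": 0}])

```text
clock: 5.2
eef_pos: [454.4, 100.7, 210.8]
tcp_rot: [3.14, 0.006, 3.033]
contact_force: [0.1, 0.6, -1.2]
opening: -0.002
grasp_force: 0.0
```

```bash
python3 -c "
from h import *
rows((596.6,-152.3,205,3.399))"
```

```text
at [454.4 100.7 210.8] [3.14  0.006 3.033] [ 0.1  0.6 -1.2] 5.2
(596.6, -152.3, 205, 3.399) -> [-3.37 -4.72  0.13] [ 0.01  0.06 -3.49]
```

Emit:
drive_tool(plan=[{"x": -0.45, "y": -0.65, "z": 0, "ax": 0, "ay": 0, "az": -0.5, "hand": 0}, {"x": -0.9, "y": -1.3, "z": 0, "ax": 0, "ay": 0, "az": -1.0, "hand": 0}, {"x": -1.4, "y": -2.0, "z": 0, "ax": 0, "ay": 0, "az": -1.5, "hand": 0}, {"x": -1.9, "y": -2.7, "z": 0, "ax": 0, "ay": 0, "az": -2.0, "hand": 0}, {"x": -2.4, "y": -3.4, "z": 0, "ax": 0, "ay": 0, "az": -2.5, "hand": 0}, {"x": -2.9, "y": -4.1, "z": 0, "ax": 0, "ay": 0, "az": -3.0, "hand": 0}, {"x": -3.37, "y": -4.72, "z": 0, "ax": 0, "ay": 0, "az": -3.5, "hand": 0}, {"x": -3.37, "y": -4.72, "z": 0, "ax": 0, "ay": 0, "az": -3.5, "hand": 0}])

```text
clock: 6.0
eef_pos: [595.7, -156.5, 206.0]
tcp_rot: [-3.14, 0.0, -2.885]
contact_force: [-1.1, 0.5, -0.4]
opening: 0.001
grasp_force: 0.0
```

```bash
python3 -c "
from h import *
im=chk(2); cv2.imwrite('pics/t6.png',cv2.resize(im[165:325,190:370,::-1].astype(np.uint8),None,fx=4,fy=4,interpolation=cv2.INTER_CUBIC)[:600])
rows((596.6,-152.3,205,3.399),(596.6,-152.3,68,3.399))"
```

```text
red 79 [[   1.4 -177.8]]
red 19 [[ 12.9 -79.9]]
red 19 [[-10.  -80.2]]
at [ 593.4 -153.1  205.8] [ 3.141e+00 -2.000e-03 -2.886e+00] [-0.7  0.   0. ] 6.1
(596.6, -152.3, 205, 3.399) -> [-0.06 -0.    0.02] [ 0.01 -0.02 -0.01]
(596.6, -152.3, 68, 3.399) -> [-0.07 -0.    2.76] [ 0.01 -0.02 -0.01]
```

View pics/t6.png

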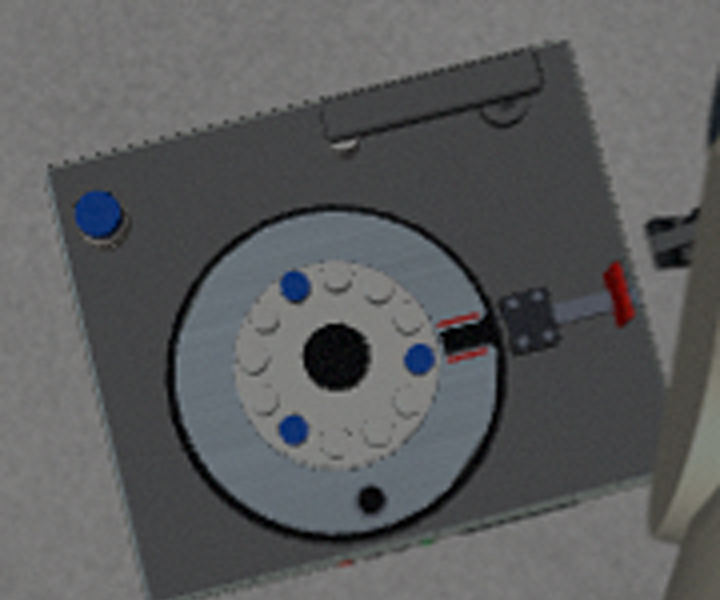

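The disc stayed put, with the slot (465,338) in line with the bar; the gripper is outside the tab (618,295). Descending.

Emit:
drive_tool(plan=[{"x": -0.07, "y": 0, "z": 0.6, "ax": 0, "ay": 0, "az": 0, "hand": 0}, {"x": -0.07, "y": 0, "z": 1.3, "ax": 0, "ay": 0, "az": 0, "hand": 0}, {"x": -0.07, "y": 0, "z": 1.9, "ax": 0, "ay": 0, "az": 0, "hand": 0}, {"x": -0.07, "y": 0, "z": 2.4, "ax": 0, "ay": 0, "az": 0, "hand": 0}, {"x": -0.07, "y": 0, "z": 2.7, "ax": 0, "ay": 0, "az": 0, "hand": 0}, {"x": -0.07, "y": 0, "z": 2.76, "ax": 0, "ay": 0, "az": 0, "hand": 0}, {"x": -0.07, "y": 0, "z": 2.76, "ax": 0, "ay": 0, "az": 0, "hand": 0}])

```text
clock: 6.8
eef_pos: [597.4, -151.1, 69.4]
tcp_rot: [3.141, -0.0, -2.883]
contact_force: [0.2, 0.3, -0.4]
opening: -0.003
grasp_force: 0.0
```

```bash
cat >> h.py <<'E'
def smp(x,y): return (O+x*np.array([np.cos(A0),np.sin(A0)])+y*np.array([-np.sin(A0),np.cos(A0)])).round(1)
E
python3 -c "
from h import *
chk(1); rows(*[(*smp(1.6,y),68,3.399) for y in (-222,-205,-190,-163)])"
```

```text
red 7 [[   9.9 -171.7]]
red 32 [[ -10.5 -177.2]]
red 19 [[ 13.  -79.9]]
red 19 [[-10.  -80.2]]
at [ 598.  -151.4   70.1] [-3.141e+00  1.000e-03 -2.883e+00] [-0.1  0.6  0.6] 6.85
(np.float64(596.6), np.float64(-152.3), 68, 3.399) -> [ 0.03 -0.01  0.04] [-0.    0.01  0.01]
(np.float64(592.3), np.float64(-135.8), 68, 3.399) -> [0.03 0.33 0.04] [-0.    0.01  0.01]
(np.float64(588.5), np.float64(-121.3), 68, 3.399) -> [0.03 0.63 0.04] [-0.    0.01  0.01]
(np.float64(581.6), np.float64(-95.2), 68, 3.399) -> [0.03 1.17 0.04] [-0.    0.01  0.01]
```

Emit:
drive_tool(plan=[{"x": 0.03, "y": 0.1, "z": 0, "ax": 0, "ay": 0, "az": 0, "hand": 0}, {"x": 0.03, "y": 0.2, "z": 0, "ax": 0, "ay": 0, "az": 0, "hand": 0}, {"x": 0.03, "y": 0.3, "z": 0, "ax": 0, "ay": 0, "az": 0, "hand": 0}, {"x": 0.03, "y": 0.37, "z": 0, "ax": 0, "ay": 0, "az": 0, "hand": 0}, {"x": 0.03, "y": 0.44, "z": 0, "ax": 0, "ay": 0, "az": 0, "hand": 0}, {"x": 0.03, "y": 0.51, "z": 0, "ax": 0, "ay": 0, "az": 0, "hand": 0}, {"x": 0.03, "y": 0.58, "z": 0, "ax": 0, "ay": 0, "az": 0, "hand": 0}, {"x": 0.03, "y": 0.65, "z": 0, "ax": 0, "ay": 0, "az": 0, "hand": 0}])

```text
clock: 7.65
eef_pos: [587.8, -120.6, 69.3]
tcp_rot: [-3.141, 0.0, -2.883]
contact_force: [-0.2, -1.5, 0.2]
opening: 0.003
grasp_force: 1.1
```

Emit:
drive_tool(plan=[{"x": 0, "y": 0.05, "z": 0, "ax": 0, "ay": 0, "az": 0, "hand": 0}, {"x": 0, "y": 0.1, "z": 0, "ax": 0, "ay": 0, "az": 0, "hand": 0}, {"x": 0, "y": 0.15, "z": 0, "ax": 0, "ay": 0, "az": 0, "hand": 0}, {"x": 0, "y": 0.2, "z": 0, "ax": 0, "ay": 0, "az": 0, "hand": 0}, {"x": 0, "y": 0.25, "z": 0, "ax": 0, "ay": 0, "az": 0, "hand": 0}, {"x": 0, "y": 0.3, "z": 0, "ax": 0, "ay": 0, "az": 0, "hand": 0}])

```text
clock: 8.25
eef_pos: [583.8, -105.9, 69.3]
tcp_rot: [3.142, -0.0, -2.884]
contact_force: [-0.3, -2.0, 0.3]
opening: 0.002
grasp_force: 1.1
```

```bash
python3 -c "
from h import *
im=chk(1); cv2.imwrite('pics/t7.png',cv2.resize(im[165:325,190:370,::-1].astype(np.uint8),None,fx=4,fy=4,interpolation=cv2.INTER_CUBIC)[:600])
im=imaging.grab_frame('scene')[...,::-1]; cv2.imwrite('pics/s7.png',cv2.resize(im[150:300,190:390],None,fx=4,fy=4,interpolation=cv2.INTER_CUBIC))
rows(*[(*smp(1.6,y),69,3.399) for y in (-170,-163)])"
```

```text
red 19 [[ 12.9 -79.9]]
red 19 [[-10.  -80.1]]
at [ 583.8 -105.7   69.3] [ 3.141 -0.    -2.883] [-0.2  0.8  0.8] 8.35
(np.float64(583.4), np.float64(-102.0), 69, 3.399) -> [-0.01  0.07  0.01] [ 0.   -0.    0.01]
(np.float64(581.6), np.float64(-95.2), 69, 3.399) -> [-0.01  0.21  0.01] [ 0.   -0.    0.01]
```

View pics/s7.png

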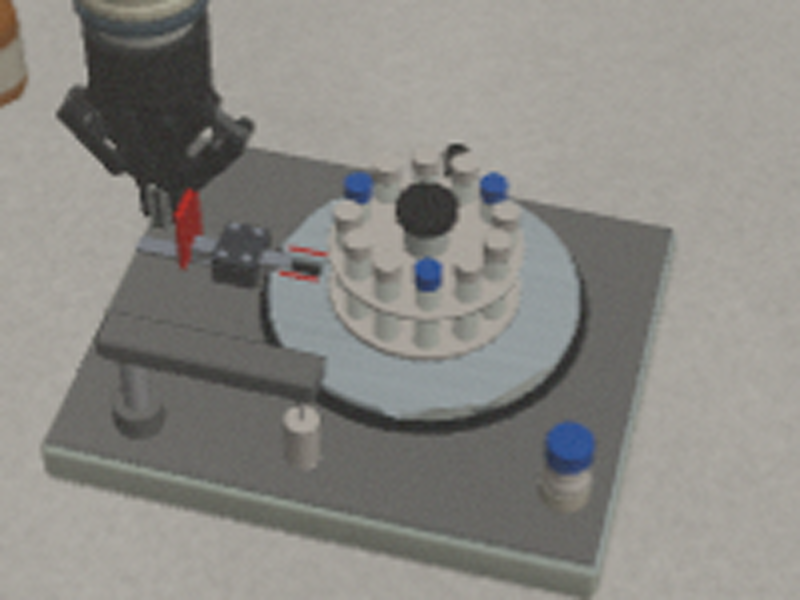

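The bar's nose (285,260) is inside the slot; the tab (188,230) is still short of the guide (215,250).

Emit:
drive_tool(plan=[{"x": 0, "y": 0.04, "z": 0, "ax": 0, "ay": 0, "az": 0, "hand": 0}, {"x": 0, "y": 0.08, "z": 0, "ax": 0, "ay": 0, "az": 0, "hand": 0}, {"x": 0, "y": 0.12, "z": 0, "ax": 0, "ay": 0, "az": 0, "hand": 0}, {"x": 0, "y": 0.16, "z": 0, "ax": 0, "ay": 0, "az": 0, "hand": 0}, {"x": 0, "y": 0.2, "z": 0, "ax": 0, "ay": 0, "az": 0, "hand": 0}])

```text
clock: 8.85
eef_pos: [581.3, -96.3, 69.3]
tcp_rot: [-3.142, -0.0, -2.884]
contact_force: [-0.5, -2.3, 0.2]
opening: 0.002
grasp_force: 1.1
```

Emit:
drive_tool(plan=[{"x": 0, "y": 0.03, "z": 0, "ax": 0, "ay": 0, "az": 0, "hand": 0}, {"x": 0, "y": 0.06, "z": 0, "ax": 0, "ay": 0, "az": 0, "hand": 0}, {"x": 0, "y": 0.08, "z": 0, "ax": 0, "ay": 0, "az": 0, "hand": 0}])

```text
clock: 9.15
eef_pos: [580.2, -92.4, 69.3]
tcp_rot: [3.142, -0.0, -2.884]
contact_force: [-0.4, -2.2, 0.1]
opening: -0.003
grasp_force: 1.0
```

```bash
python3 -c "
from h import *
s=monitor.sense(); print(np.array([-np.sin(A0),np.cos(A0)])@(s['eef_pos'][:2]-O))
im=imaging.grab_frame('scene')[...,::-1]; cv2.imwrite('pics/s8.png',cv2.resize(im[180:240,220:290],None,fx=8,fy=8,interpolation=cv2.INTER_CUBIC))"
```

```text
-159.9191858760928
```

View pics/s8.png

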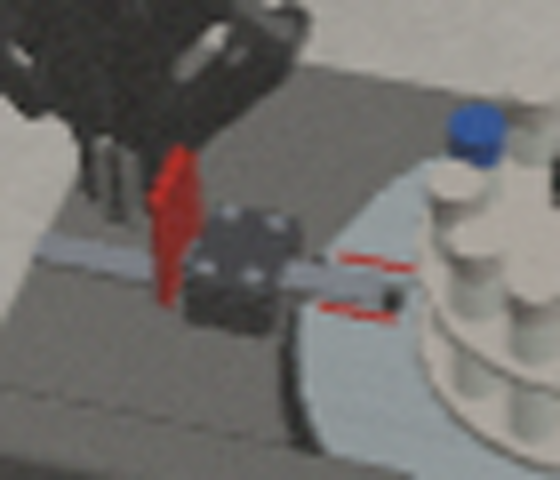

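The tab (175,225) is a few millimetres short of the guide (190,260); continuing gently.

Emit:
drive_tool(plan=[{"x": 0, "y": 0.02, "z": 0, "ax": 0, "ay": 0, "az": 0, "hand": 0}, {"x": 0, "y": 0.04, "z": 0, "ax": 0, "ay": 0, "az": 0, "hand": 0}, {"x": 0, "y": 0.06, "z": 0, "ax": 0, "ay": 0, "az": 0, "hand": 0}])

```text
clock: 9.5
eef_pos: [579.5, -89.6, 69.3]
tcp_rot: [3.142, -0.0, -2.884]
contact_force: [-0.7, -2.8, 0.9]
opening: -0.002
grasp_force: 1.0
```

Emit:
drive_tool(plan=[{"x": 0, "y": 0.02, "z": 0, "ax": 0, "ay": 0, "az": 0, "hand": 0}, {"x": 0, "y": 0.03, "z": 0, "ax": 0, "ay": 0, "az": 0, "hand": 0}])

```text
clock: 9.7
eef_pos: [579.1, -88.2, 69.3]
tcp_rot: [-3.141, -0.0, -2.883]
contact_force: [-0.9, -4.1, 0.6]
opening: -0.002
grasp_force: 2.1
```

Emit:
drive_tool(plan=[{"x": 0, "y": 0.01, "z": 0, "ax": 0, "ay": 0, "az": 0, "hand": 0}, {"x": 0, "y": 0.02, "z": 0, "ax": 0, "ay": 0, "az": 0, "hand": 0}])

```text
clock: 9.9
eef_pos: [579.1, -88.0, 69.3]
tcp_rot: [-3.14, 0.0, -2.883]
contact_force: [0.4, -9.3, -1.3]
opening: -0.004
grasp_force: 4.4
```

The force rose from 2 to 9 N with no motion, so the bar is at its stop. Backing away.

Emit:
drive_tool(plan=[{"x": 0, "y": -0.3, "z": 0, "ax": 0, "ay": 0, "az": 0, "hand": 0}, {"x": 0, "y": -0.8, "z": 0, "ax": 0, "ay": 0, "az": 0, "hand": 0}, {"x": 0, "y": -1.2, "z": 0, "ax": 0, "ay": 0, "az": 0, "hand": 0}, {"x": 0, "y": -1.2, "z": -0.7, "ax": 0, "ay": 0, "az": 0, "hand": 0}, {"x": 0, "y": -1.2, "z": -1.5, "ax": 0, "ay": 0, "az": 0, "hand": 0}, {"x": 0, "y": -1.2, "z": -2.2, "ax": 0, "ay": 0, "az": 0, "hand": 0}, {"x": 0, "y": -1.2, "z": -2.6, "ax": 0, "ay": 0, "az": 0, "hand": 0}, {"x": 0, "y": -1.2, "z": -2.6, "ax": 0, "ay": 0, "az": 0, "hand": 0}])

```text
clock: 10.7
eef_pos: [596.4, -146.4, 202.9]
tcp_rot: [-3.139, 0.005, -2.884]
contact_force: [0.0, 1.0, -0.0]
opening: -0.002
grasp_force: 0.0
```

```bash
python3 -c "
from h import *
chk(2); print(monitor.sense()['contact_force'])
im=imaging.grab_frame('scene')[...,::-1]; cv2.imwrite('pics/s9.png',cv2.resize(im[180:240,220:290],None,fx=8,fy=8,interpolation=cv2.INTER_CUBIC))"
```

```text
red 63 [[   1.5 -140.2]]
red 19 [[ 12.9 -79.8]]
red 19 [[-10.  -80.1]]
[ 0.0369278  -1.08101431 -0.7905948 ]
```

View pics/s9.png

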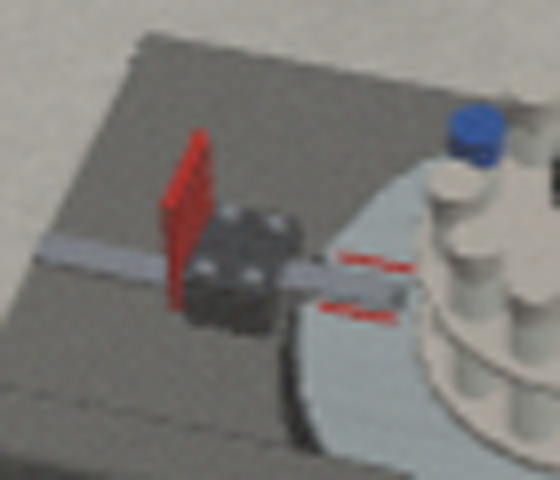

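The tab (185,225) lies against the guide block (190,260), the bar fills the slot (nose near (405,295)), and the gripper is clear.

```bash
python3 -c "
from rig import r
print(r.sign_off())"
```

```text
the job is handed in; nothing more can be done
None
```

The carousel is locked: the slot was turned to face the bar, the bar was pushed fully home with about 9 N at the stop, the arm backed away clear, and the job is handed in at about 11 s.

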